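# Release a sculptor's tool drawer through its catch hole

## Task

The drawer of the small plywood tool chest is held by a hidden spring catch. Take the long thin dowel from its stand, push it gently down through the small hole in the metal deck behind the drawer and keep the catch pressed until the drawer has sprung out, never forcing the deck or the catch; then stand the dowel back fully down in its own hole in the stand, and pull the drawer all the way out by its bar handle. Leave the other things where they are.

Things in the scene. Friction and masses are not known exactly. Their poses are not given: they have to be found in the camera images.
- dowel: loose plain wooden dowel, 12 mm diameter, 160 mm long, 1 mm chamfer at the foot; origin at the centre of its foot (lower end), z along it upward. It stands upright in the stand, 40 mm of it in the hole, its foot 10 mm above the table and its top at 170 mm
- dowel_top (a point): centre of the dowel's upper end, 160 mm from its foot
- stand: fixed wooden block 120 x 60 x 50 mm high, origin under its centre, long side along its x. Two round blind holes 40 mm deep (floors 10 mm above the table): the dowel's at x -27 mm, diameter 15 mm with a 2 mm chamfer, and one at x +30 mm, diameter 25.5 mm, for the short thick stick
- stand_hole (a point): centre of the mouth of the dowel's hole, on the stand's top, 50 mm above the table
- stick: short thick dark stick, 22 mm diameter, 85 mm long, standing in the stand's other hole; to be left alone. Origin at the centre of its foot
- chest: fixed plywood chest 200 mm deep (x) x 150 mm wide (y) x 100 mm high, origin under its centre. Its front, with the drawer, faces its own -x; the rear 58 mm of its top is a 6 mm aluminium deck with the hole
- release_hole (a point): centre of the hole's mouth on the deck's top, 100 mm above the table, at chest x +71 mm; diameter 14 mm, 1 mm chamfer, straight down. Under it, 18 to 30 mm below the deck's top (hidden, differs each time), lies the catch's flat pad: yields from about 2.5 N, frees the drawer after about 6 mm (4 to 6 N), hard stop at 8.5 mm (5 to 7 N), springs back when let go
- drawer (a joint): how far the drawer is out, m: 0 shut and caught, 0.10 at its end stop. While the catch is held down a damped spring moves it out to 0.018 in 1 to 2 s; let go before about 0.014 and the catch may hold it again. After that it slides freely (a few N) along the chest's -x and stays where left
- handle (a point): middle of the drawer's steel bar handle: bar 10 mm thick, 90 mm long along the chest's y, 75 mm above the table, its axis 50 mm in front of the drawer's front; it moves with the drawer
- bowl: loose terracotta bowl, 100 mm across, 45 mm high, a bystander; origin under its centre
- tin: loose plain metal can, 74 mm across, 95 mm high, a bystander; origin under its centre
- mould: loose round plaster mould, 100 mm across, 53 mm high, a bystander; origin under its centre

How it is judged:
By the outcome, as a careful person would: the job done as asked, in the order asked, and still so for the second after the job is handed in, with the robot touching nothing.
It also fails if it takes over 72 s, if anything falls off the work surface, if the arm or the gripper's body presses on something with over 40 N, if the wrist force passes 120 N, or if a joint passes its speed limit or range.

## Robot

A 6-joint arm with a two-finger parallel gripper is mounted at the origin on the work surface. World frame = base frame: x ahead of the robot, y to its left, z up, the work surface at z = 0. Lengths are in m, angles in rad, forces in N, time in s.
With the tool pointing down it reaches from about 0.25 to 0.775 m from the base axis. Payload 4 kg.
Tool frame: the origin (TCP) lies where the fingers leave the gripper's body, on its centre line; the fingertips stand 97 mm ahead of it and the grasp point (between the pads) lies 78 mm ahead of it; z points along the fingers, x is the direction in which the jaws open and shut, and the axes are right-handed (so a half turn about z gives the same grasp; the last joint's range is limited). The gripper opens to 94 mm and grips with 3 to 60 N. Pads are 16 mm wide; open, the fingers measure 119 mm over their backs; the gripper's body (75 mm by 177 mm) begins 78 mm behind the grasp point.
Start: joints at [1.08, 0.087, 1.371, -0, 1.684, -0.103], TCP at [0.208, 0.509, 0.303] pointing down, gripper open.
Joint ranges: [-3.1, 3.1], [-0.76, 2.03], [0.27, 2.55], [-1.08, 4.22], [0.17, 2.65], [-2.57, 2.57]. Speed limits (rad/s): [2.79, 2.79, 3.14, 3.14, 3.14, 3.14].

## Interface

Orientations are given as [roll, pitch, yaw] about the fixed x, y, z axes, in that order (R = Rz(yaw) Ry(pitch) Rx(roll)).
In Python, from bench import * gives the robot as it stands.
- The arm moves only by the tool jog_arm, never from a script. Its argument "moves" is a list of rows, each a list of 7 numbers: the turn, a rotation vector about the world's x, y, z in rad, then the shift along the world's x, y, z in mm, then the finger opening in mm, from 0 to 94. In form: [[rx, ry, rz, tx, ty, tz, fingers], ...]. A call has 1 to 12 rows; each row shifts and turns the commanded pose from where the row before left it; what a row does not reach is not made up. A row lasts 1/8 s, in which the tool goes at most 62.5 mm and 10.7 degrees, less where a joint would pass 70% of its speed; a pose out of reach is approached as far as the arm can. A call is refused whole if a number of a shift passes 62.5 or a number of a turn 0.188, either way. A call with a gripper value outside its range is refused whole. The fingers move at their own pace and stop on an object; the grip force is fixed at half the most. Time passes only in rows, so rows that do not move let the fingers close. It gives the time, the measured TCP pose, the force and the opening at its end, in the units of the state.
- get_obs(): the state, without advancing time (a new reading comes with each control period).
- snapshot(name): name is "scene" or "top" or "wrist"; returns the picture (400x640x3 uint8, red, green, blue); there is no depth.
- get_calibration(name): a dict with "camera_matrix" (3x3 intrinsics, pixels), "k1" (the pictures are not rectified: a ray, as slopes to the right and down, at radius r is drawn at 1 + k1 r^2 times it, then the intrinsics apply), "R" (3x3) and "t" (3): a world point X has camera coordinates R X + t. Camera axes: x right, y down, z forward; pixel columns grow to the right and rows downward; lengths in m; the calibration is good to about 2 mm. A picture is of the moment at which its call begins: read the wrist's pose just before it. get_calibration takes no time and is no camera call; for the wrist camera it gives the pose at the moment of the call.
- close_job(): hands the job in, once; it reports no verdict.
Trained networks look in the newest picture that a camera, given by its name, has taken for a name from the list of things; names that differ only in an ending like _2 or _b are one class to them, and where a whole thing is asked for, a point or a joint stands for the part that bears it (a point fixed in the world has none). Each returns a list of dicts, best first, with "conf" (0 to 1); they miss things now and then, are a little off and sometimes report something else, mostly with a low value. They report only what shows in the picture. A call takes as long as a camera call.
- look_for(label, camera): "bbox" ([left, top, right, bottom] in pixels, round what is visible of it).
The state is a dict: "time": time; "joint_positions": joint angles; "qvel": joint speeds; "joint_torque": joint torques, N m; "tool_pos": TCP position; "ee_rot": TCP orientation; "wrist_force": force on the tool from outside, world axes, zero at the start; "wrist_torque": the same for the moment, N m; "width": finger opening in m.
Only numpy, scipy, OpenCV 4.12 (cv2) and the standard library are available. Lean on these libraries where they do the work, as an engineer would, in place of code of your own. Each camera call takes 0.05 s, during which the arm holds its last target.

## Working session

There is one attempt and no reset: what is moved stays moved. The work goes in short steps, Python scripts to look and compute and a tool call to move; the robot and the scene stay as the last step left them, time stands still between calls to the robot, and variables do not carry over. Pictures are saved under pics/ and viewed, and the job is handed in when it is done.

Besides the shell and the picture viewer there is one more tool, called after "Call:" by a JSON object that holds its "op" and its "data", one argument or row to a line. jog_arm: Moves the arm, as the interface text tells. Its arguments: {"type":"object","properties":{"moves":{"type":"array","items":{"type":"array","items":{"type":"number"}}}},"required":["moves"]}

```bash
ls; mkdir -p pics
python3 - <<'E'
from bench import *
import cv2
o=get_obs(); print({k:o[k] for k in o})
for c in ["scene","top","wrist"]:
    im=snapshot(c); cv2.imwrite(f"pics/{c}0.png",im[:,:,::-1])
    k=get_calibration(c); print(c,k)
    for l in ["dowel","stand","chest","handle","stick","bowl","tin","mould","release_hole","stand_hole"]:
        try: print(l,[(r["bbox"],round(r["conf"],2)) for r in look_for(l,c)[:2]])
        except Exception as e: print(l,e)
E
```

```text
pics
{'time': 0.0, 'joint_positions': array([ 1.07990763e+00,  8.79496422e-02,  1.37223741e+00,  3.84871512e-06,
        1.68360745e+00, -1.03111501e-01]), 'qvel': array([-4.06973945e-05, -6.56167138e-04, -5.28779265e-04,  1.09500062e-04,
        9.05763151e-04, -2.00633172e-03]), 'joint_torque': array([ 1.25198171e-04, -3.40186894e+01, -3.02426755e+01,  7.17144390e-02,
        3.30620573e-02, -1.53245323e-04]), 'tool_pos': array([0.20782229, 0.50886171, 0.30151543]), 'ee_rot': array([-3.14136221e+00,  2.18975901e-03,  1.18301982e+00]), 'wrist_force': array([ 0.54552899, -0.59974153,  0.21706517]), 'wrist_torque': array([-0.0086013 ,  0.02038425,  0.00248461]), 'width': 0.09424894337733586}
scene {'camera_matrix': array([[423.19609222,   0.        , 318.3862176 ],
       [  0.        , 423.19609222, 199.75132908],
       [  0.        ,   0.        ,   1.        ]]), 'k1': -0.002574928417493213, 'R': array([[-0.06537206,  0.99783784,  0.00679275],
       [ 0.57580628,  0.0432811 , -0.81643975],
       [-0.81496848, -0.04946104, -0.57739067]]), 't': array([ 0.0179903 , -0.19651531,  1.
[... 1480 characters left out ...]
_hole [([433.7, 200.9, 467.6, 251.4], 0.97)]
wrist {'camera_matrix': array([[282.539306  ,   0.        , 318.95017734],
       [  0.        , 282.539306  , 197.79368025],
       [  0.        ,   0.        ,   1.        ]]), 'k1': -0.002954939220197036, 'R': array([[ 3.78924145e-01,  9.25427459e-01,  7.14619508e-04],
       [ 8.87174263e-01, -3.63480556e-01,  2.84259938e-01],
       [ 2.63321702e-01, -1.07078962e-01, -9.58746983e-01]]), 't': array([-0.55043107, -0.02882713,  0.39286201])}
dowel []
stand []
chest []
handle []
stick []
bowl []
tin [([284.1, 339.4, 336.3, 392.6], 0.65)]
mould [([334.4, 369.7, 357.0, 377.5], 0.58)]
release_hole [([282.4, 340.6, 334.9, 394.3], 0.64)]
stand_hole []
```

View pics/scene0.png

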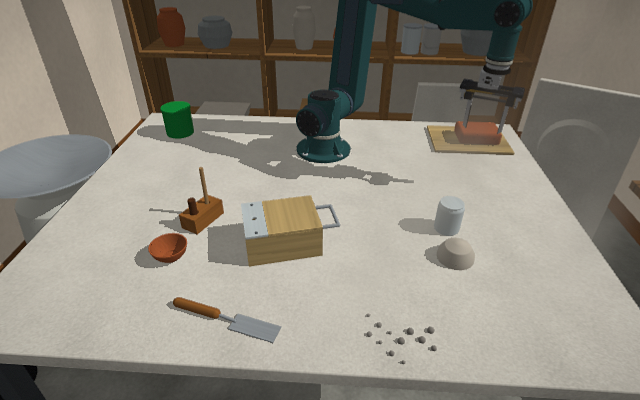

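View pics/top0.png

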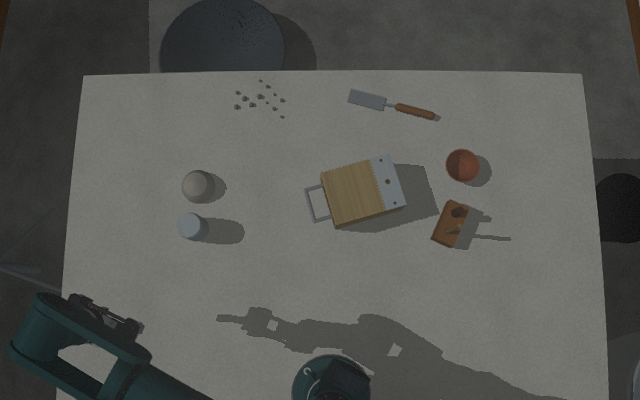

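View pics/wrist0.png

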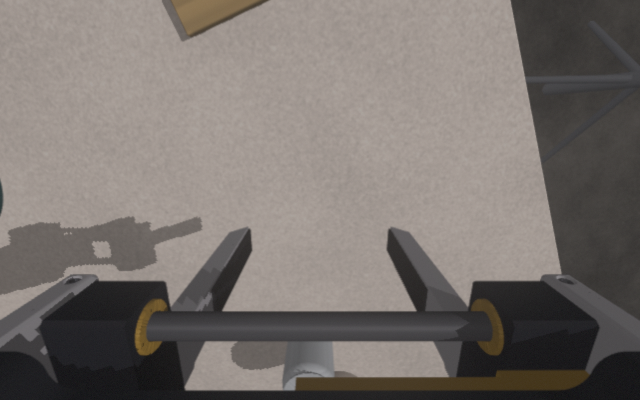

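Run:
```python
import cv2
a=cv2.imread('pics/top0.png')
cv2.imwrite('pics/topA.png',cv2.resize(a[140:260,290:490],None,fx=4,fy=4,interpolation=cv2.INTER_CUBIC))
a=cv2.imread('pics/scene0.png')
cv2.imwrite('pics/sceneA.png',cv2.resize(a[150:280,160:350],None,fx=4,fy=4,interpolation=cv2.INTER_CUBIC))
```

```text
(no output)
```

View pics/topA.png

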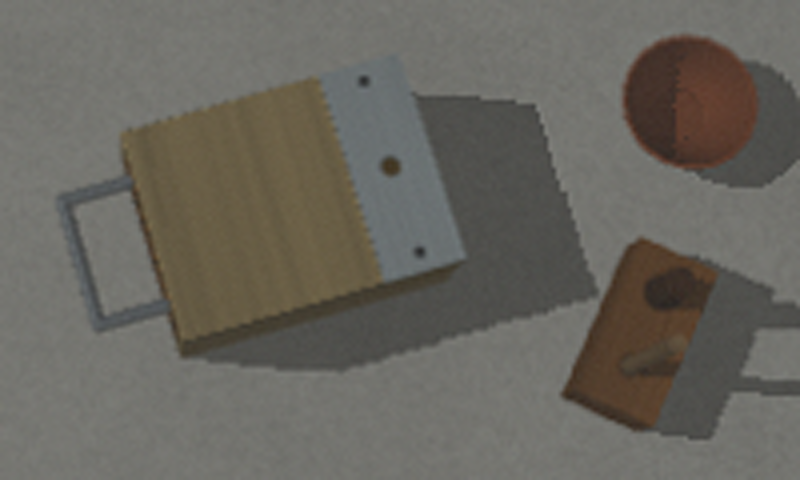

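View pics/sceneA.png

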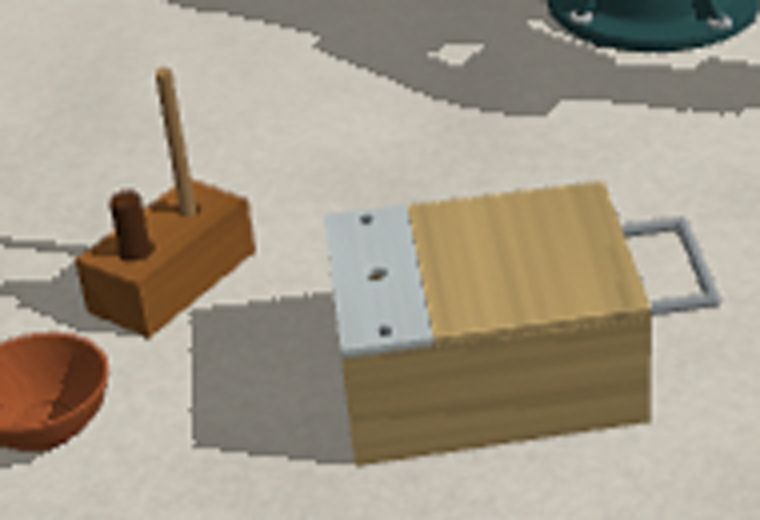

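The scene view shows the stand at about (203,215) with the dowel top at (201,168), and the chest deck hole at about (254,218). The top view shows the hole at about (387,181), the handle bar at (306–314,190–221), and the dowel from about (446,231) to (460,226).

```bash
cat > h.py <<'E'
import numpy as np, cv2
from scipy.optimize import least_squares
def ray(cal,px):
    K=cal["camera_matrix"]; d=np.array([(px[0]-K[0,2])/K[0,0],(px[1]-K[1,2])/K[1,1]]); s=d.copy()
    for _ in range(20): s=d/(1+cal["k1"]*(s@s))
    R=cal["R"]; return -R.T@cal["t"], R.T@np.array([s[0],s[1],1.])
def atz(cal,px,z):
    c,d=ray(cal,px); return c+d*(z-c[2])/d[2]
def proj(cal,X):
    c=cal["R"]@np.asarray(X)+cal["t"]; s=c[:2]/c[2]; s=s*(1+cal["k1"]*(s@s)); K=cal["camera_matrix"]
    return np.array([K[0,0]*s[0]+K[0,2],K[1,1]*s[1]+K[1,2]])
E
python3 - <<'E'
from bench import *
from h import *
T=get_calibration("top");S=get_calibration("scene")
tp=lambda u,v:((u+.5)/4-.5+290,(v+.5)/4-.5+140)
sp=lambda u,v:((u+.5)/4-.5+160,(v+.5)/4-.5+150)
def show(n,c,p,z): print(n,np.round(atz(c,p,z)*1000,1))
show("hole T",T,tp(391,166),.1);show("hole S",S,sp(377,274),.1)
show("scr1 T",T,tp(364,81),.1);show("scr1 S",S,sp(385,331),.1)
show("scr2 T",T,tp(420,252),.1);show("scr2 S",S,sp(366,219),.1)
show("hbar a T",T,tp(65,200),.075);show("hbar b T",T,tp(98,325),.075)
show("hbar S b",S,sp(685,222),.075);show("hbar S a",S,sp(714,300),.075)
show("dtop T",T,tp(681,343),.17);show("dtop S",S,sp(164,72),.17)
show("dmouth T",T,tp(627,367),.05);show("dmouth S",S,sp(189,210),.05)
for n,p in dict(a=(640,238),b=(717,268),d=(563,397)).items(): show("stT"+n,T,tp(*p),.05)
for n,p in dict(far=(200,181),right=(248,200),near=(147,283),left=(78,260)).items(): show("stS"+n,S,sp(*p),.05)
for n,p in dict(a=(123,133),b=(396,57),c=(465,260),d=(182,342)).items(): show("chT"+n,T,tp(*p),.1)
for n,p in dict(fl=(327,215),fr=(604,183),nr=(650,310),nl=(343,353)).items(): show("chS"+n,S,sp(*p),.1)
# stick top 95mm
show("stickS top",S,sp(127,197),.095);show("stickT top",T,tp(684,284),.095)
show("bowl",T,((443.8+478.8)/2,165.7),.03)
E
```

```text
hole T [ 579.2 -153.1  100. ]
hole S [ 579.3 -152.5  100. ]
scr1 T [ 638.9 -136.   100. ]
scr1 S [ 637.4 -136.2  100. ]
scr2 T [ 519.9 -171.4  100. ]
scr2 S [ 518.3 -171.9  100. ]
hbar a T [560.7  69.6  75. ]
hbar b T [473.5  46.2  75. ]
hbar S b [470.8  48.3  75. ]
hbar S a [559.   71.6  75. ]
dtop T [ 449.  -326.9  170. ]
dtop S [ 448.6 -324.1  170. ]
dmouth T [ 447.5 -320.9   50. ]
dmouth S [ 448.9 -323.8   50. ]
stTa [ 538.7 -334.    50. ]
stTb [ 517.2 -387.8   50. ]
stTd [ 426.7 -275.3   50. ]
stSfar [ 410.7 -326.1   50. ]
stSright [ 432.8 -283.1   50. ]
stSnear [ 538.1 -328.5   50. ]
stSleft [ 515.5 -385.9   50. ]
chTa [602.3  29.2 100. ]
chTb [ 656.  -158.4  100. ]
chTc [ 514.4 -201.7  100. ]
chTd [458.7 -10.8 100. ]
chSfl [ 515.6 -199.8  100. ]
chSfr [462.1 -10.7 100. ]
chSnr [603.8  30.5 100. ]
chSnl [ 660.5 -158.4  100. ]
stickS top [ 497.8 -348.    95. ]
stickT top [ 498.8 -351.3   95. ]
bowl [ 640.8 -378.    30. ]
```

Call:
{"op": "jog_arm", "data": {
  "moves": [
    [0,0,-0.164,16,-55.5,0,60],
    [0,0,-0.164,16,-55.5,0,60],
    [0,0,-0.164,16,-55.5,0,60],
    [0,0,-0.164,16,-55.5,0,60],
    [0,0,-0.164,16,-55.5,0,60],
    [0,0,-0.164,16,-55.5,0,60],
    [0,0,-0.164,16,-55.5,0,60],
    [0,0,-0.164,16,-55.5,0,60],
    [0,0,-0.164,16,-55.5,0,60],
    [0,0,-0.164,16,-55.5,0,60],
    [0,0,-0.164,16,-55.5,0,60],
    [0,0,-0.164,16,-55.5,0,60]
  ]
}}

```text
time: 3.15
tool_pos: [0.4001, -0.1589, 0.3031]
ee_rot: [-3.141, -0.001, -0.791]
wrist_force: [0.2, 0.1, 0.4]
width: 0.06
```

Call:
{"op": "jog_arm", "data": {
  "moves": [
    [0,0,-0.164,16,-55.5,0,60],
    [0,0,-0.164,16,-55.5,0,60],
    [0,0,-0.168,0,0,0,60],
    [0,0,0,0,0,0,60],
    [0,0,0,0,0,0,60]
  ]
}}

```text
time: 3.78
tool_pos: [0.4319, -0.2674, 0.3029]
ee_rot: [-3.141, -0.0, -1.278]
wrist_force: [-0.9, 0.4, -0.6]
width: 0.0602
```

```bash
cat >> h.py <<'E'
def cap(cam,fn):
    from bench import snapshot,get_calibration,get_obs
    o=get_obs(); cal=get_calibration(cam); im=snapshot(cam); cv2.imwrite('pics/'+fn,im[:,:,::-1])
    print(round(o['time'],2),np.round(o['tool_pos']*1000,1),np.round(o['ee_rot'],4),np.round(o['wrist_force'],2),round(o['width']*1000,1),np.round(o['joint_positions'],3))
    return o,cal,im
E
python3 - <<'E'
from h import *
o,c,im=cap("wrist","w1.png")
for n,X in dict(dtop=(.4487,-.3245,.17),mouth=(.4487,-.3240,.05),hole=(.5792,-.1528,.1)).items(): print(n,proj(c,X))
E
```

```text
3.77 [ 431.9 -267.4  302.9] [-3.1413e+00 -3.0000e-04 -1.2780e+00] [-0.9   0.44 -0.62] 60.2 [-0.666 -0.007  1.468  0.     1.68   0.612]
dtop [392.75433289 220.77266359]
mouth [367.75841207 185.23243783]
hole [243.03338549   6.3134943 ]
```

View pics/w1.png

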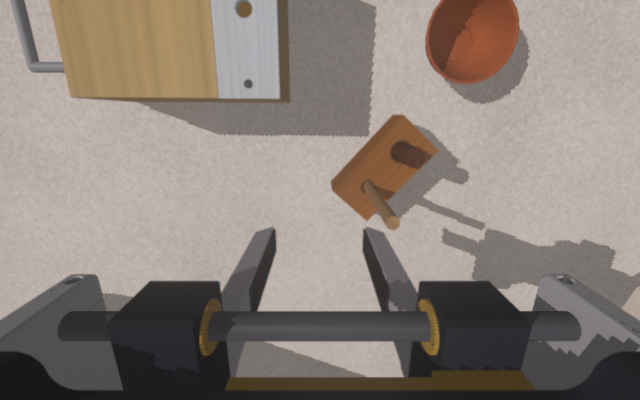

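Run:
```python
import cv2
a=cv2.imread('pics/w1.png')
b=cv2.resize(a[160:240,340:440],None,fx=6,fy=6,interpolation=cv2.INTER_CUBIC)
c=cv2.resize(a[0:30,200:290],None,fx=6,fy=6,interpolation=cv2.INTER_CUBIC)
cv2.imwrite('pics/w1z.png',b);cv2.imwrite('pics/w1y.png',c)
```

```text
(no output)
```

View pics/w1z.png

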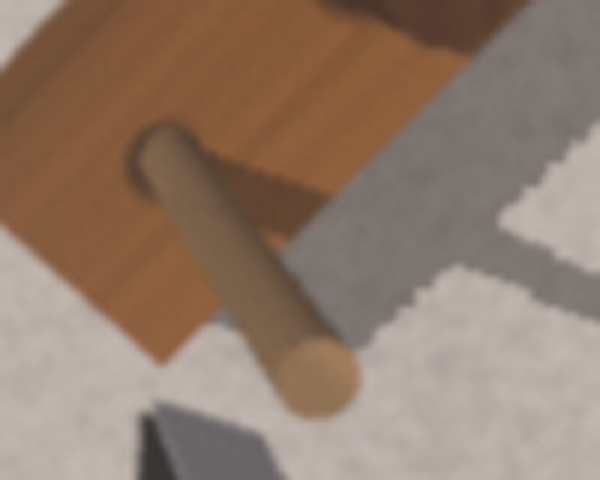

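View pics/w1y.png

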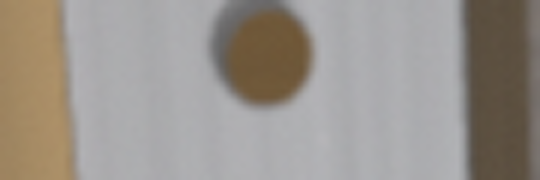

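Run:
```python
from h import *
from bench import *
c=get_calibration("wrist")
for n,p,z in [("dtop",(392.4,222.3),.17),("mouth",(368,187),.05),("hole",(243.3,7.9),.1)]: print(n,atz(c,p,z)*1000)
```

```text
dtop [ 447.35648105 -324.62317892  170.        ]
mouth [ 446.71057568 -324.95609109   50.        ]
hole [ 578.18562806 -153.15310242  100.        ]
```

Call:
{"op": "jog_arm", "data": {
  "moves": [
    [0,0,0,8,-28.5,0,50],
    [0,0,0,8,-28.5,0,50],
    [0,0,0,0,0,-20,50],
    [0,0,0,0,0,-35,50],
    [0,0,0,0,0,-35,50],
    [0,0,0,0,0,0,50],
    [0,0,0,0,0,0,50]
  ]
}}

```text
time: 4.7
tool_pos: [0.4486, -0.3248, 0.2145]
ee_rot: [-3.14, -0.002, -1.28]
wrist_force: [0.5, 0.1, 0.2]
width: 0.0504
```

Run:
```python
from h import *
o,c,im=cap("wrist","w2.png")
```

```text
4.7 [ 448.6 -324.8  214.5] [-3.1402e+00 -2.3000e-03 -1.2797e+00] [0.51 0.11 0.16] 50.4 [-0.729  0.128  1.502 -0.     1.509  0.551]
```

View pics/w2.png

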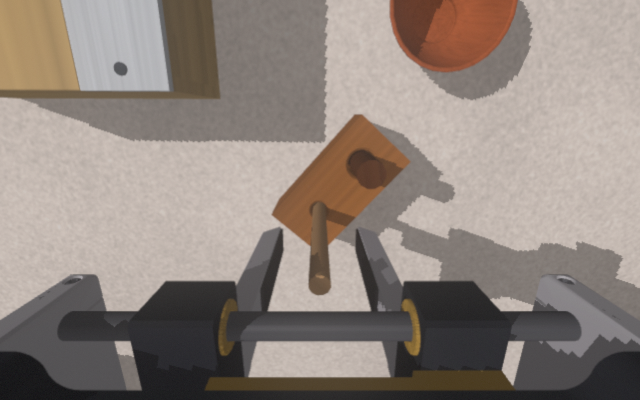

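The dowel is centred between the fingers (top at about (319,287)), so I'll close.

Call:
{"op": "jog_arm", "data": {
  "moves": [
    [0,0,0,0,0,0,30],
    [0,0,0,0,0,0,15],
    [0,0,0,0,0,0,0],
    [0,0,0,0,0,0,0],
    [0,0,0,0,0,0,0],
    [0,0,0,0,0,0,0]
  ]
}}

```text
time: 5.5
tool_pos: [0.448, -0.3249, 0.2127]
ee_rot: [3.142, -0.0, -1.281]
wrist_force: [-1.4, -0.4, 0.6]
width: 0.0116
```

Run:
```python
from h import *
o,c,im=cap("wrist","w3.png"); print(o['wrist_torque'])
```

```text
5.5 [ 448.  -324.9  212.7] [ 3.1415e+00 -1.0000e-04 -1.2810e+00] [-1.37 -0.44  0.61] 11.6 [-0.73   0.129  1.504 -0.     1.508  0.551]
[-0.05306575  0.23112637 -0.03982538]
```

View pics/w3.png

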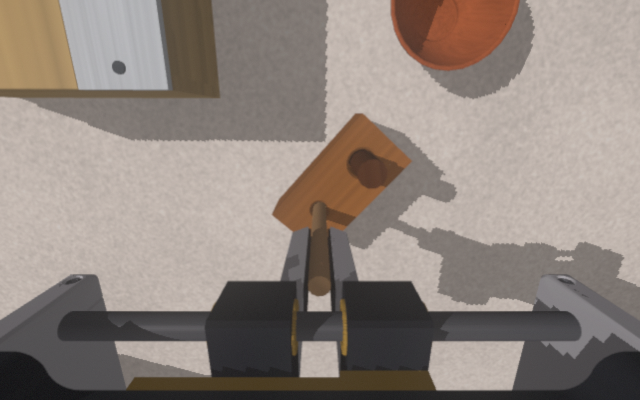

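Call:
{"op": "jog_arm", "data": {
  "moves": [
    [0,0,0,0,0,12,0],
    [0,0,0,0,0,25,0],
    [0,0,0,0,0,30,0],
    [0,0,0,0,0,30,0],
    [0,0,0,0,0,18,0],
    [0,0,0,20,26,0,0],
    [0,0,0,28,37,0,0],
    [0,0,0,28,37,0,0],
    [0,0,0,28,37,0,0],
    [0,0,0,27,34.5,0,0],
    [0,0,0,0,0,0,0],
    [0,0,0,0,0,0,0]
  ]
}}

```text
time: 7.05
tool_pos: [0.5787, -0.1536, 0.3274]
ee_rot: [3.14, -0.0, -1.281]
wrist_force: [0.2, 0.4, -0.7]
width: 0.0113
```

Run:
```python
from h import *
o,c,im=cap("wrist","w4.png"); print(o['wrist_torque'])
o,c2,im2=cap("top","t4.png"); o,c3,im3=cap("scene","s4.png")
z=lambda im,a,b,x,y:cv2.resize(im[a:b,x:y,::-1],None,fx=5,fy=5,interpolation=cv2.INTER_CUBIC)
for n,k in (("w",c),("t",c2),("s",c3)): print(n,proj(k,(.579,-.153,.1)),proj(k,(.579,-.153,.12)),proj(k,(.579,-.153,.28)))
p=proj(c2,(.579,-.153,.12)).astype(int);cv2.imwrite('pics/t4z.png',z(im2,p[1]-50,p[1]+50,p[0]-70,p[0]+70))
p=proj(c3,(.579,-.153,.12)).astype(int);cv2.imwrite('pics/s4z.png',z(im3,p[1]-50,p[1]+50,p[0]-70,p[0]+70))
```

```text
7.05 [ 578.7 -153.6  327.4] [ 3.1404e+00 -1.0000e-04 -1.2810e+00] [ 0.2   0.36 -0.71] 11.3 [-3.540e-01  1.940e-01  1.202e+00 -1.000e-03  1.746e+00  9.270e-01]
[-0.03606306  0.09498382  0.01200855]
7.1 [ 578.5 -154.1  327.6] [ 3.1408e+00 -3.0000e-04 -1.2819e+00] [-0.46 -0.17 -0.09] 11.3 [-3.550e-01  1.940e-01  1.202e+00 -1.000e-03  1.746e+00  9.270e-01]
7.15 [ 578.4 -154.4  327.7] [ 3.1411e+00 -3.0000e-04 -1.2825e+00] [-0.2  -1.18 -0.3 ] 11.7 [-3.550e-01  1.930e-01  1.202e+00 -1.000e-03  1.746e+00  9.270e-01]
w [319.05343556 189.7313512 ] [319.05871603 194.54851623] [319.1501912  278.02563152]
t [387.33990181 181.20452087] [388.21636692 179.58857229] [396.30359969 164.65912155]
s [253.7053207  218.04735857] [253.08565556 212.02763681] [247.62655416 158.96586901]
```

View pics/w4.png

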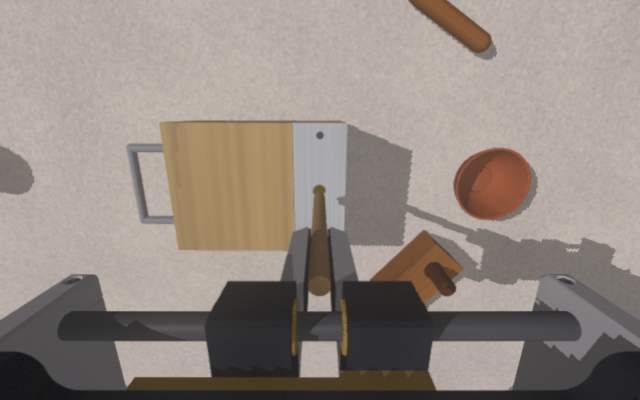

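View pics/t4z.png

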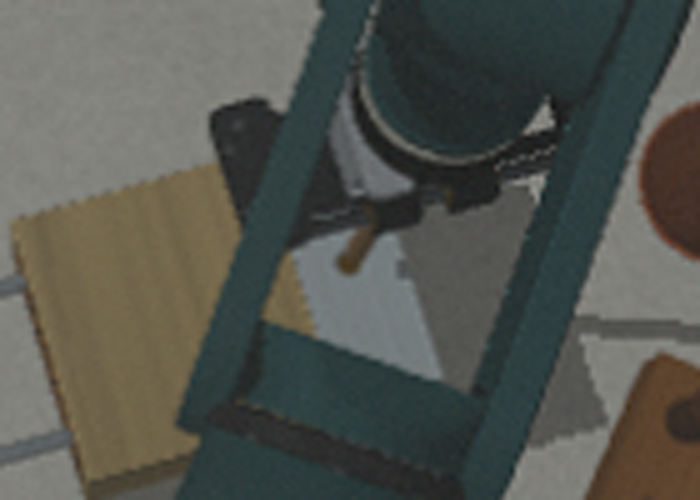

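View pics/s4z.png

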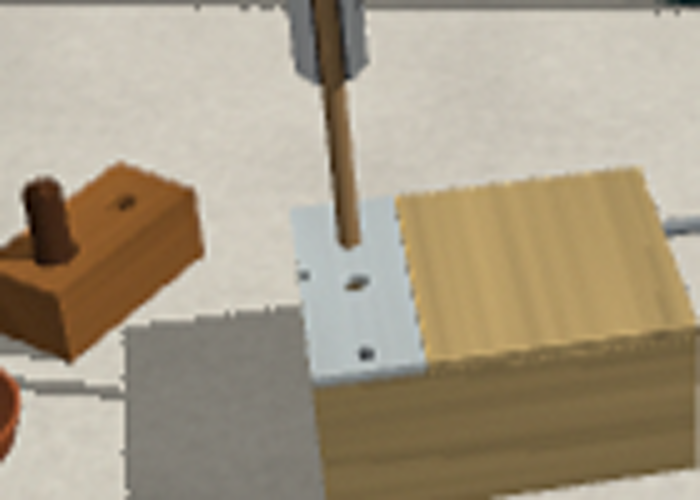

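Call:
{"op": "jog_arm", "data": {
  "moves": [
    [0,0,0,0,0,-8,0],
    [0,0,0,0,0,-9,0],
    [0,0,0,0,0,-3,0],
    [0,0,0,0,0,0,0]
  ]
}}

```text
time: 7.7
tool_pos: [0.5788, -0.1533, 0.307]
ee_rot: [3.141, 0.001, -1.281]
wrist_force: [1.7, -0.6, -0.5]
width: 0.0117
```

Run:
```python
from h import *
from bench import get_obs
o,c,im=cap("wrist","w5.png")
o,c3,im3=cap("scene","s5.png"); o,c2,im2=cap("top","t5.png")
fz=o['tool_pos'][2]-.2027; print(fz)
for n,k in (("w",c),("s",c3)): print(n,"hole",proj(k,(.579,-.153,.1)),"foot",proj(k,(.579,-.153,fz)),"mid",proj(k,(.579,-.153,fz+.06)))
def z(im,cx,cy,hw,hh,f,fn): cv2.imwrite(fn,cv2.resize(im[cy-hh:cy+hh,cx-hw:cx+hw,::-1],None,fx=f,fy=f,interpolation=cv2.INTER_CUBIC))
z(im,319,190,30,30,10,'pics/w5z.png'); z(im3,254,212,30,26,12,'pics/s5z.png')
```

```text
7.7 [ 578.8 -153.3  307. ] [ 3.1406e+00  6.0000e-04 -1.2811e+00] [ 1.65 -0.59 -0.52] 11.7 [-0.354  0.196  1.24  -0.     1.707  0.927]
7.75 [ 578.9 -153.4  307.5] [ 3.1413e+00  2.0000e-04 -1.2811e+00] [-0.93  0.17  0.53] 11.6 [-0.354  0.196  1.239 -0.     1.707  0.927]
7.8 [ 579.  -153.3  307.8] [-3.1414e+00 -3.0000e-04 -1.2810e+00] [0.41 0.49 0.15] 11.8 [-0.353  0.196  1.238 -0.     1.707  0.928]
0.10512803478676097
w hole [319.43984885 194.84764078] foot [319.44399553 196.18857758] mid [319.50520622 215.98515844]
s hole [253.7053207  218.04735857] foot [253.54764786 216.51571417] mid [251.6393249  197.97464226]
```

View pics/w5z.png

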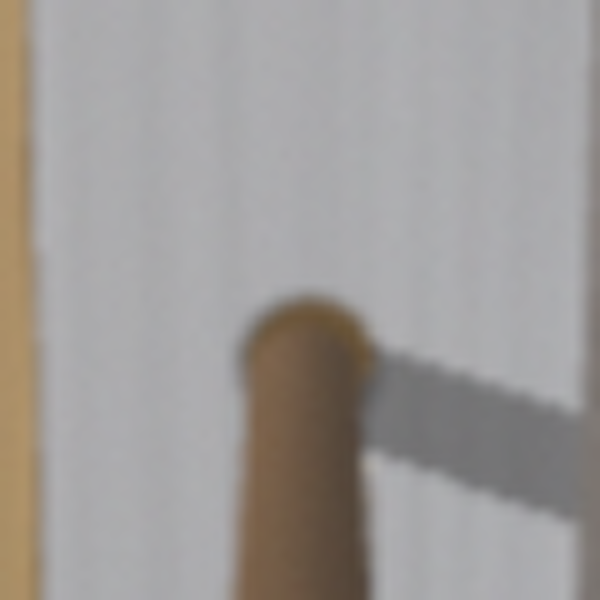

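View pics/s5z.png

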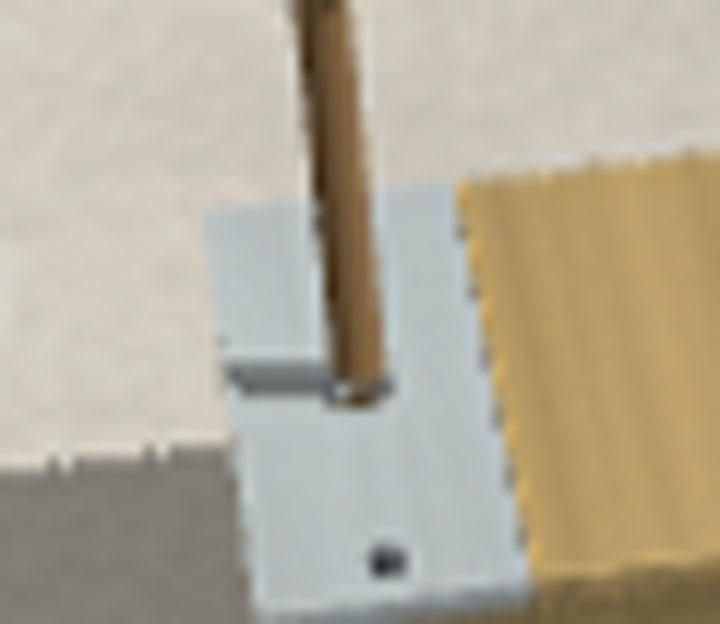

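Run:
```python
from h import *
from bench import get_calibration,get_obs
w=cv2.imread('pics/w5.png');s=cv2.imread('pics/s5.png');t=cv2.imread('pics/t5.png')
cw,cs,ct=[get_calibration(n) for n in("wrist","scene","top")]
th=np.linspace(0,2*np.pi,60)
def ov(im,c,cx,cy,hw,hh,f,hole,foot,fz):
    b=cv2.resize(im[cy-hh:cy+hh,cx-hw:cx+hw],None,fx=f,fy=f,interpolation=cv2.INTER_CUBIC)
    b=np.clip(b*1.3,0,255).astype(np.uint8)
    for (x,y),zz,r,col in((hole,.1,.008,(255,0,0)),(foot,fz,.005,(0,0,255)),(foot,fz+.001,.006,(0,255,0))):
        P=np.array([proj(c,(x+r*np.cos(a),y+r*np.sin(a),zz)) for a in th])
        P=((P-[cx-hw,cy-hh]+.5)*f-.5); cv2.polylines(b,[np.round(P*8).astype(np.int32)],True,col,1,cv2.LINE_AA,3)
    return b
a=ov(w,cw,319,195,18,18,20,(.579,-.153),(.579,-.1533),.1048)
b=ov(s,cs,254,215,18,18,20,(.579,-.153),(.579,-.1533),.1048)
cv2.imwrite('pics/ov5.png',np.hstack([a,b]))
cv2.imwrite('pics/raw5.png',np.hstack([cv2.resize(np.clip(i[y-18:y+18,x-18:x+18]*1.3,0,255).astype(np.uint8),None,fx=10,fy=10,interpolation=cv2.INTER_CUBIC) for i,x,y in((w,319,195),(s,254,215))]))
```

```text
(no output)
```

View pics/ov5.png

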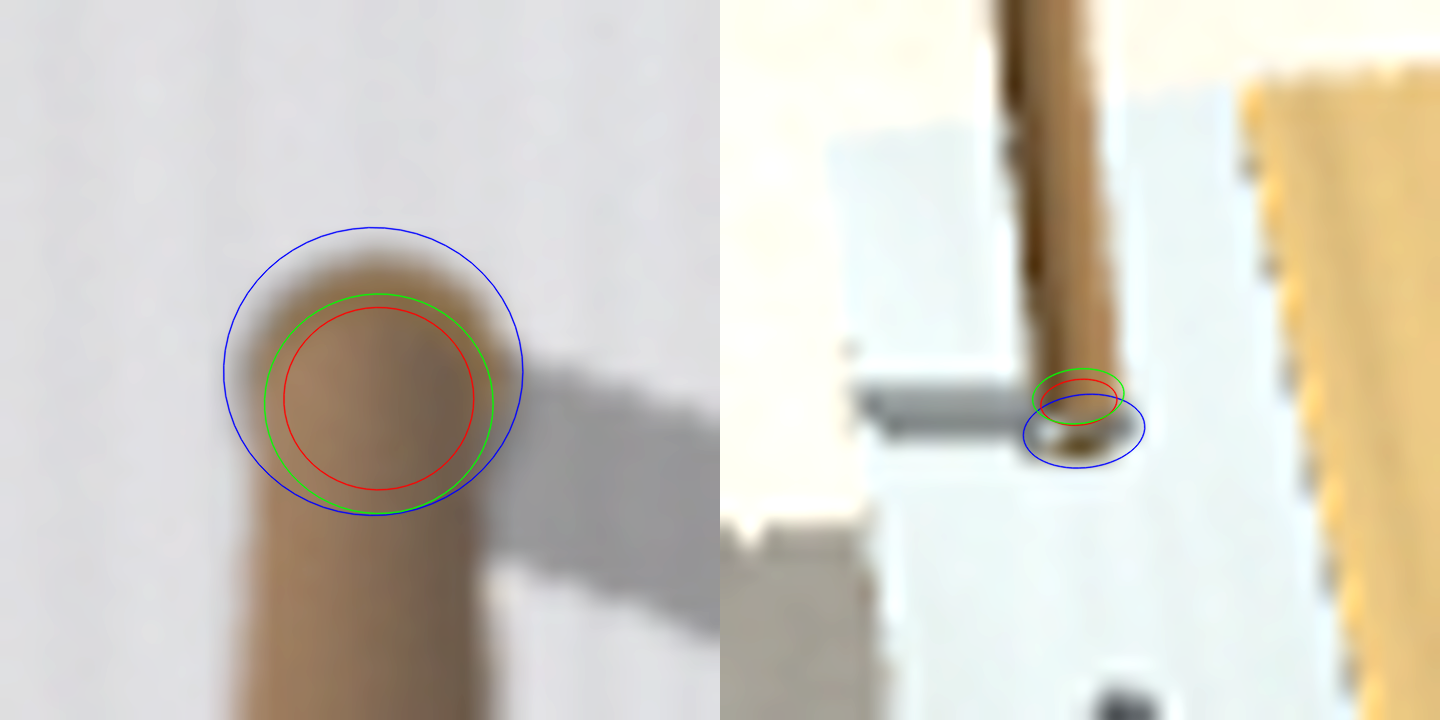

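View pics/raw5.png

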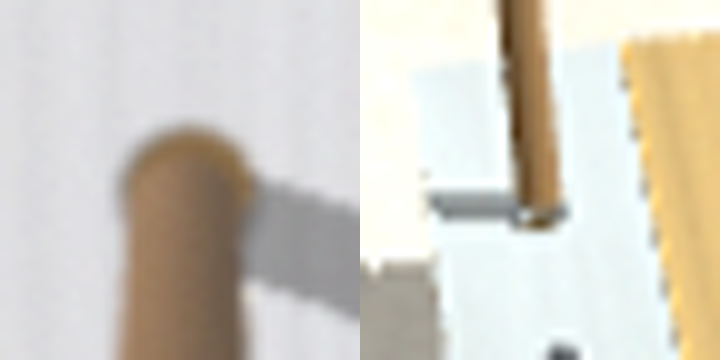

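Call:
{"op": "jog_arm", "data": {
  "moves": [
    [0,0,0,0,-0.3,-2,0],
    [0,0,0,0,0,-2,0],
    [0,0,0,0,0,-1,0],
    [0,0,0,0,0,-1,0],
    [0,0,0,0,0,-1,0]
  ]
}}

```text
time: 8.48
tool_pos: [0.579, -0.1536, 0.3006]
ee_rot: [-3.142, -0.0, -1.281]
wrist_force: [0.9, -0.0, -1.1]
width: 0.0114
```

```bash
cat > f.py <<'E'
from h import *
from bench import get_obs
o=get_obs();print(o['time'],np.round(o['tool_pos']*1000,2),np.round(o['ee_rot'],4),np.round(o['wrist_force'],2),np.round(o['wrist_torque'],3),o['width'])
E
python3 f.py
```

```text
8.475 [ 579.   -153.65  300.64] [-3.1416e+00 -1.0000e-04 -1.2810e+00] [ 0.92 -0.05 -1.13] [0.012 0.16  0.024] 0.011430570640086424
```

Call:
{"op": "jog_arm", "data": {
  "moves": [
    [0,0,0,0,0,-1,0],
    [0,0,0,0,0,-1,0],
    [0,0,0,0,0,-1,0],
    [0,0,0,0,0,-1,0]
  ]
}}

```text
time: 8.98
tool_pos: [0.579, -0.1536, 0.2966]
ee_rot: [3.142, -0.0, -1.281]
wrist_force: [0.0, -0.3, -0.1]
width: 0.0118
```

```bash
python3 f.py
```

```text
8.975 [ 578.99 -153.63  296.64] [ 3.1416e+00 -1.0000e-04 -1.2810e+00] [ 0.02 -0.34 -0.06] [ 0.026  0.132 -0.02 ] 0.0118327840996044
```

Call:
{"op": "jog_arm", "data": {
  "moves": [
    [0,0,0,0,0,-2,0],
    [0,0,0,0,0,-2,0],
    [0,0,0,0,0,-2,0],
    [0,0,0,0,0,-2,0],
    [0,0,0,0,0,-2,0],
    [0,0,0,0,0,-1,0]
  ]
}}

```text
time: 9.72
tool_pos: [0.579, -0.1536, 0.2855]
ee_rot: [3.141, 0.0, -1.281]
wrist_force: [0.3, 0.2, -0.5]
width: 0.0116
```

```bash
python3 f.py
```

```text
9.725 [ 578.96 -153.61  285.49] [ 3.1414  0.     -1.281 ] [ 0.32  0.24 -0.51] [-0.004  0.096 -0.004] 0.011562590183064604
```

Foot is at about 82.8 mm, moving free. I'll go 1–2 mm at a time now.

Call:
{"op": "jog_arm", "data": {
  "moves": [
    [0,0,0,0,0,-1,0],
    [0,0,0,0,0,-1,0]
  ]
}}

```text
time: 9.98
tool_pos: [0.5791, -0.1537, 0.2844]
ee_rot: [-3.141, -0.001, -1.281]
wrist_force: [-1.4, 0.3, 4.4]
width: 0.0112
```

Call:
{"op": "jog_arm", "data": {
  "moves": [
    [0,0,0,0,0,-1,0],
    [0,0,0,0,0,-1,0]
  ]
}}

```text
time: 10.22
tool_pos: [0.5791, -0.1537, 0.2828]
ee_rot: [-3.14, -0.001, -1.281]
wrist_force: [-1.3, 0.4, 5.8]
width: 0.0117
```

Call:
{"op": "jog_arm", "data": {
  "moves": [
    [0,0,0,0,0,-1,0],
    [0,0,0,0,0,-1,0]
  ]
}}

```text
time: 10.48
tool_pos: [0.5791, -0.1537, 0.2808]
ee_rot: [-3.14, -0.001, -1.281]
wrist_force: [-1.0, 0.9, 5.4]
width: 0.0115
```

Call:
{"op": "jog_arm", "data": {
  "moves": [
    [0,0,0,0,0,-1,0],
    [0,0,0,0,0,0,0]
  ]
}}

```text
time: 10.72
tool_pos: [0.5791, -0.1537, 0.2798]
ee_rot: [-3.14, -0.001, -1.281]
wrist_force: [-1.5, 0.8, 5.3]
width: 0.0121
```

Run:
```python
from h import *
o,c,im=cap("wrist","w6.png");o,c,im3=cap("scene","s6.png")
cv2.imwrite('pics/c6.png',np.hstack([cv2.resize(im[80:280,120:320,::-1],None,fx=2,fy=2),cv2.resize(im3[180:280,230:350,::-1],(480,400))])[:,:800])
```

```text
10.72 [ 579.1 -153.7  279.8] [-3.1404e+00 -1.1000e-03 -1.2810e+00] [-1.48  0.79  5.29] 12.1 [-0.354  0.201  1.288 -0.     1.651  0.927]
10.78 [ 579.1 -153.7  279.7] [-3.1405e+00 -1.1000e-03 -1.2810e+00] [-1.58  0.66  5.32] 11.6 [-0.354  0.201  1.288 -0.     1.651  0.927]
```

View pics/c6.png

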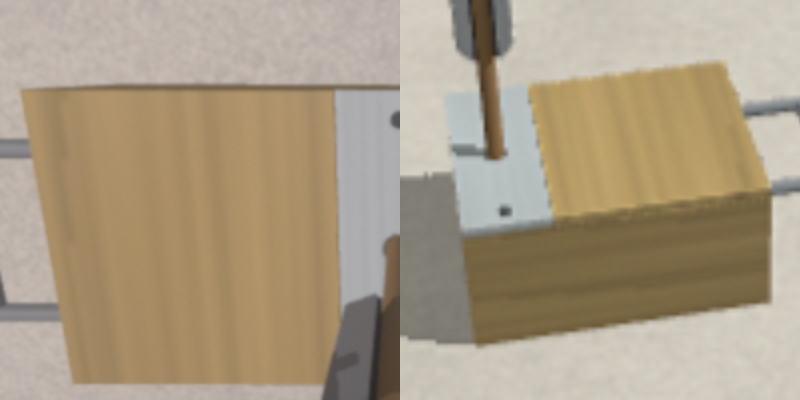

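Run:
```python
import cv2,numpy as np
a=[cv2.resize(cv2.imread(f'pics/{n}.png')[260:320,280:360],None,fx=5,fy=5,interpolation=cv2.INTER_CUBIC) for n in('w5','w6')]
cv2.imwrite('pics/d6.png',np.hstack(a))
```

```text
(no output)
```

View pics/d6.png

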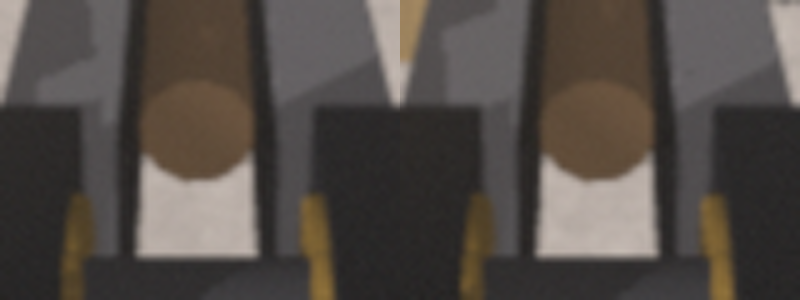

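Call:
{"op": "jog_arm", "data": {
  "moves": [
    [0,0,0,0,0,-1,0],
    [0,0,0,0,0,0,0]
  ]
}}

```text
time: 11.08
tool_pos: [0.5791, -0.1537, 0.2787]
ee_rot: [-3.14, -0.001, -1.281]
wrist_force: [-1.3, 0.4, 5.4]
width: 0.0114
```

Call:
{"op": "jog_arm", "data": {
  "moves": [
    [0,0,0,0,0,-0.7,0],
    [0,0,0,0,0,0,0],
    [0,0,0,0,0,0,0],
    [0,0,0,0,0,0,0]
  ]
}}

```text
time: 11.58
tool_pos: [0.5791, -0.1538, 0.2772]
ee_rot: [-3.141, -0.001, -1.281]
wrist_force: [-0.7, -0.2, 4.8]
width: 0.0114
```

```bash
cat > dr.py <<'E'
import sys
from h import *
from bench import get_calibration
n=sys.argv[1]
o,c,im=cap("wrist",f"w{n}.png");o,c3,im3=cap("scene",f"s{n}.png")
for e in(0,.018,.1):
    h=np.array([.516,.059,.075])+e*np.array([-.286,.958,0]); d=np.array([.958,.286,0])*.045
    print(e,"wrist",np.round(proj(c,h),1),"scene",np.round(proj(c3,h-d),1),np.round(proj(c3,h+d),1))
cv2.imwrite(f'pics/c{n}.png',np.hstack([cv2.resize(im[80:280,80:280,::-1],None,fx=2,fy=2),cv2.resize(im3[180:280,260:360,::-1],(400,400),interpolation=cv2.INTER_CUBIC)]))
E
python3 dr.py 7
```

```text
11.57 [ 579.1 -153.8  277.2] [-3.1411e+00 -7.0000e-04 -1.2811e+00] [-0.73 -0.17  4.81] 11.4 [-0.354  0.202  1.291 -0.     1.647  0.927]
11.62 [ 579.1 -153.8  277.2] [-3.1411e+00 -6.0000e-04 -1.2811e+00] [-1.71 -0.12  5.39] 11.8 [-0.354  0.202  1.291 -0.     1.647  0.927]
0 wrist [108.3 196.6] scene [330.1 205.5] [338.2 224.7]
0.018 wrist [ 91.2 196.6] scene [336.2 204.7] [344.7 223.8]
0.1 wrist [ 13.7 196.7] scene [363.3 201.2] [373.4 219.8]
```

View pics/c7.png

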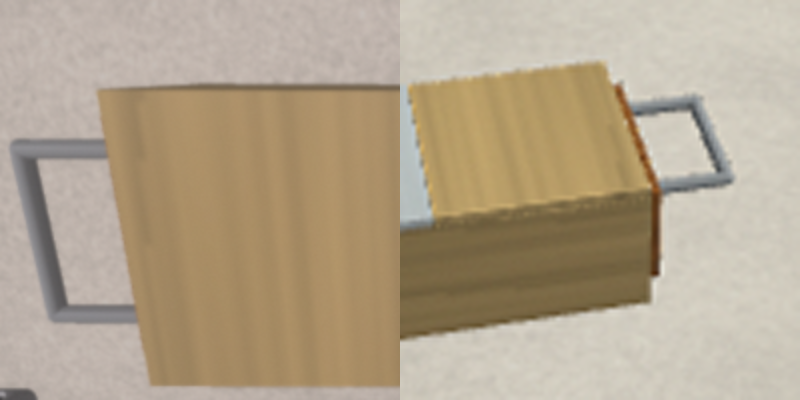

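The catch has freed the drawer: its brown front shows at about (423,227) and the bar is moving out. I'll hold the dowel there.

Call:
{"op": "jog_arm", "data": {
  "moves": [
    [0,0,0,0,0,0,0],
    [0,0,0,0,0,0,0],
    [0,0,0,0,0,0,0],
    [0,0,0,0,0,0,0],
    [0,0,0,0,0,0,0],
    [0,0,0,0,0,0,0],
    [0,0,0,0,0,0,0],
    [0,0,0,0,0,0,0],
    [0,0,0,0,0,0,0],
    [0,0,0,0,0,0,0],
    [0,0,0,0,0,0,0],
    [0,0,0,0,0,0,0]
  ]
}}

```text
time: 13.18
tool_pos: [0.579, -0.1537, 0.2771]
ee_rot: [-3.141, -0.0, -1.281]
wrist_force: [0.3, -1.8, 4.3]
width: 0.0118
```

```bash
python3 dr.py 8
```

```text
13.18 [ 579.  -153.7  277.1] [-3.1415e+00 -2.0000e-04 -1.2810e+00] [ 0.27 -1.85  4.29] 11.8 [-0.354  0.202  1.291 -0.     1.648  0.927]
13.22 [ 579.  -153.7  277. ] [-3.1415e+00 -3.0000e-04 -1.2810e+00] [ 0.63 -1.23  6.29] 11.6 [-0.354  0.202  1.291 -0.     1.648  0.927]
0 wrist [108.4 196.4] scene [330.1 205.5] [338.2 224.7]
0.018 wrist [ 91.3 196.5] scene [336.2 204.7] [344.7 223.8]
0.1 wrist [ 13.8 196.6] scene [363.3 201.2] [373.4 219.8]
```

View pics/c8.png

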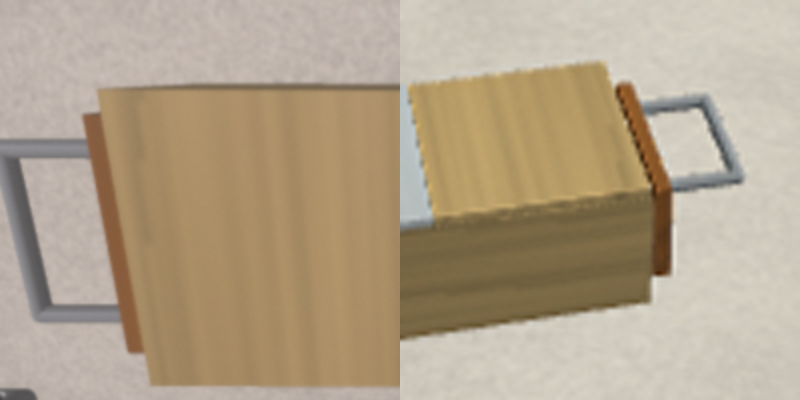

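Call:
{"op": "jog_arm", "data": {
  "moves": [
    [0,0,0,0,0,0,0],
    [0,0,0,0,0,0,0],
    [0,0,0,0,0,0,0],
    [0,0,0,0,0,3,0],
    [0,0,0,0,0,7,0],
    [0,0,0,0,0,10,0],
    [0,0,0,0,0,12,0],
    [0,0,0,0,0,12,0],
    [0,0,0,0,0,8,0],
    [0,0,0,0,0,0,0]
  ]
}}

```text
time: 14.52
tool_pos: [0.5792, -0.1536, 0.3302]
ee_rot: [-3.14, -0.001, -1.281]
wrist_force: [-0.3, 0.5, -0.6]
width: 0.0115
```

```bash
python3 dr.py 9
python3 - <<'E'
import cv2,numpy as np
a=[cv2.resize(cv2.imread(f'pics/{n}.png')[170:320,280:360],None,fx=4,fy=4,interpolation=cv2.INTER_CUBIC) for n in('w5','w9')]
cv2.imwrite('pics/d9.png',np.hstack(a))
E
```

```text
14.53 [ 579.2 -153.6  330.2] [-3.1402e+00 -1.0000e-03 -1.2809e+00] [-0.32  0.48 -0.61] 11.5 [-0.354  0.193  1.197  0.     1.749  0.927]
14.57 [ 579.  -153.6  329.4] [-3.1412e+00 -3.0000e-04 -1.2809e+00] [-0.26  0.74 -0.56] 11.9 [-0.354  0.194  1.199 -0.     1.749  0.927]
0 wrist [139.  184.8] scene [330.1 205.5] [338.2 224.7]
0.018 wrist [124.4 184.9] scene [336.2 204.7] [344.7 223.8]
0.1 wrist [ 58.1 185. ] scene [363.3 201.2] [373.4 219.8]
```

View pics/c9.png

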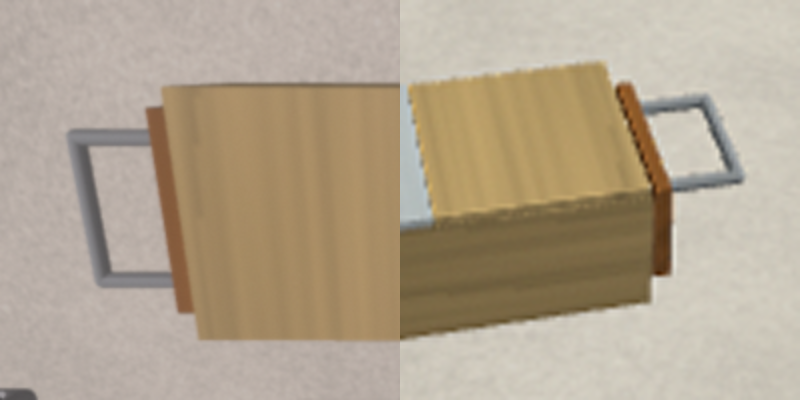

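View pics/d9.png

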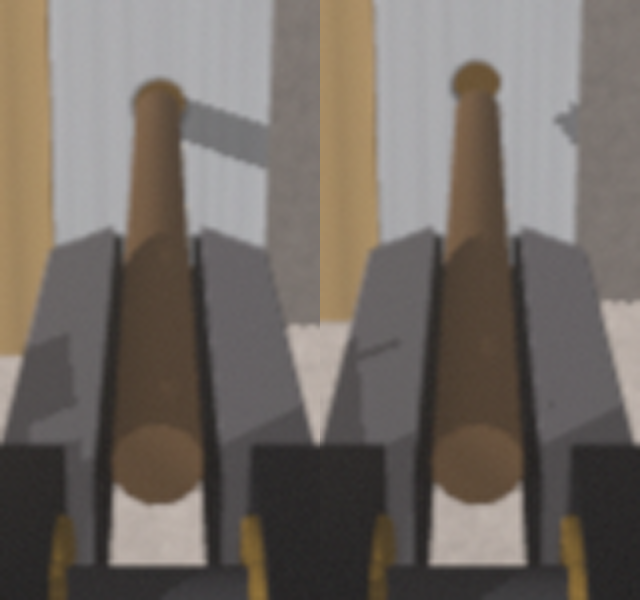

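Call:
{"op": "jog_arm", "data": {
  "moves": [
    [0,0,0,-20,-26,0,0],
    [0,0,0,-28,-37,0,0],
    [0,0,0,-28,-37,0,0],
    [0,0,0,-28,-37,0,0],
    [0,0,0,-27,-34.3,0,0],
    [0,0,0,0,0,-15,0],
    [0,0,0,0,0,-25,0],
    [0,0,0,0,0,-20,0],
    [0,0,0,0,0,-8,0],
    [0,0,0,0,0,0,0],
    [0,0,0,0,0,0,0]
  ]
}}

```text
time: 16.0
tool_pos: [0.4485, -0.3249, 0.2619]
ee_rot: [-3.141, -0.001, -1.28]
wrist_force: [1.0, 0.6, 0.3]
width: 0.0113
```

Run:
```python
from h import *
o,c,im=cap("wrist","w10.png");o,c3,im3=cap("scene","s10.png")
h=(.4485,-.3243); f=o['tool_pos'];fz=f[2]-.2027
th=np.linspace(0,2*np.pi,60);out=[]
for im_,k in((im,c),(im3,c3)):
    p=proj(k,(*h,.05)).astype(int);x0,y0=p-18;F=11
    b=cv2.resize(im_[y0:y0+36,x0:x0+36,::-1],None,fx=F,fy=F,interpolation=cv2.INTER_CUBIC);out.append(b)
    b2=b.copy()
    for (x,y),zz,r,col in((h,.05,.0095,(255,0,0)),(f[:2],fz+.001,.006,(0,255,0))):
        P=np.array([proj(k,(x+r*np.cos(a),y+r*np.sin(a),zz)) for a in th]); P=((P-[x0,y0]+.5)*F-.5)
        cv2.polylines(b2,[np.round(P*8).astype(np.int32)],True,col,1,cv2.LINE_AA,3)
    out.append(b2)
cv2.imwrite('pics/ov10.png',cv2.resize(np.vstack([np.hstack(out[:2]),np.hstack(out[2:])]),(590,590)))
```

```text
16.0 [ 448.5 -324.9  261.9] [-3.1406e+00 -1.4000e-03 -1.2805e+00] [0.97 0.56 0.33] 11.3 [-0.729  0.106  1.431  0.     1.603  0.551]
16.05 [ 448.5 -325.   262.1] [-3.1405e+00 -1.8000e-03 -1.2806e+00] [ 0.34 -0.72 -0.6 ] 11.4 [-0.729  0.106  1.431  0.     1.603  0.551]
```

View pics/ov10.png

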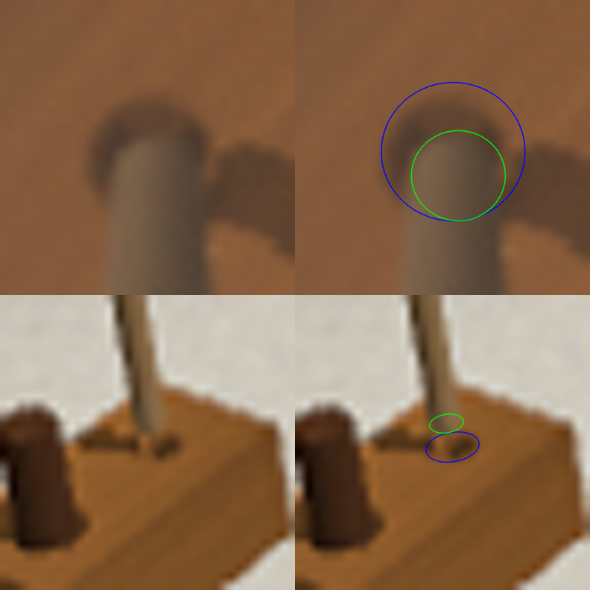

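Call:
{"op": "jog_arm", "data": {
  "moves": [
    [0,0,0,-0.3,0.5,-3,0],
    [0,0,0,0,0,-4,0],
    [0,0,0,0,0,-3,0],
    [0,0,0,0,0,-3,0],
    [0,0,0,0,0,0,0]
  ]
}}

```text
time: 16.73
tool_pos: [0.4476, -0.3244, 0.2475]
ee_rot: [3.141, 0.001, -1.281]
wrist_force: [-0.4, 0.1, 0.4]
width: 0.0118
```

```bash
python3 f.py
```

```text
16.725 [ 447.56 -324.35  247.5 ] [ 3.1411e+00  7.0000e-04 -1.2810e+00] [-0.37  0.06  0.44] [-0.041  0.181 -0.029] 0.011768950304707875
```

Call:
{"op": "jog_arm", "data": {
  "moves": [
    [0,0,0,0,0,-4,0],
    [0,0,0,0,0,-5,0],
    [0,0,0,0,0,-5,0],
    [0,0,0,0,0,-4,0],
    [0,0,0,0,0,0,0]
  ]
}}

```text
time: 17.35
tool_pos: [0.4475, -0.3243, 0.2294]
ee_rot: [3.141, 0.001, -1.281]
wrist_force: [-0.1, -0.0, 0.3]
width: 0.0115
```

Call:
{"op": "jog_arm", "data": {
  "moves": [
    [0,0,0,0,0,-4,0],
    [0,0,0,0,0,-4,0],
    [0,0,0,0,0,-3,0],
    [0,0,0,0,0,-2,0],
    [0,0,0,0,0,0,0]
  ]
}}

```text
time: 17.98
tool_pos: [0.4476, -0.3244, 0.2168]
ee_rot: [3.141, 0.0, -1.281]
wrist_force: [-0.6, -1.2, 0.1]
width: 0.0113
```

Call:
{"op": "jog_arm", "data": {
  "moves": [
    [0,0,0,0,0,-1,0],
    [0,0,0,0,0,-1,0],
    [0,0,0,0,0,0,0]
  ]
}}

```text
time: 18.35
tool_pos: [0.4477, -0.3244, 0.2149]
ee_rot: [3.141, 0.0, -1.281]
wrist_force: [-0.0, 0.4, -1.0]
width: 0.0113
```

```bash
python3 f.py
```

```text
18.35 [ 447.67 -324.41  214.93] [ 3.1415  0.     -1.281 ] [-0.    0.45 -1.04] [ 0.004  0.13  -0.014] 0.011334549660180333
```

Call:
{"op": "jog_arm", "data": {
  "moves": [
    [0,0,0,0,0,-1,0],
    [0,0,0,0,0,-0.5,0],
    [0,0,0,0,0,0,0]
  ]
}}

```text
time: 18.73
tool_pos: [0.4477, -0.3244, 0.2134]
ee_rot: [3.142, 0.0, -1.281]
wrist_force: [-0.5, -0.6, -1.3]
width: 0.0114
```

Call:
{"op": "jog_arm", "data": {
  "moves": [
    [0,0,0,0,0,-0.5,0],
    [0,0,0,0,0,0,0]
  ]
}}

```text
time: 18.98
tool_pos: [0.4477, -0.3244, 0.2129]
ee_rot: [3.142, -0.0, -1.281]
wrist_force: [-0.3, -0.7, 0.1]
width: 0.0116
```

Call:
{"op": "jog_arm", "data": {
  "moves": [
    [0,0,0,0,0,-0.4,0],
    [0,0,0,0,0,0,0],
    [0,0,0,0,0,0,16],
    [0,0,0,0,0,0,24],
    [0,0,0,0,0,0,40],
    [0,0,0,0,0,0,50],
    [0,0,0,0,0,0,50],
    [0,0,0,0,0,20,50],
    [0,0,0,0,0,35,50],
    [0,0,0,0,0,35,50],
    [0,0,0,0,0,0,50]
  ]
}}

```text
time: 20.35
tool_pos: [0.4485, -0.3252, 0.3064]
ee_rot: [-3.138, -0.007, -1.281]
wrist_force: [-0.1, 0.2, -0.4]
width: 0.05
```

Run:
```python
from h import *
from bench import get_calibration
o,c,im=cap("wrist","w11.png");o,c3,im3=cap("scene","s11.png")
s0=cv2.imread('pics/scene0.png')
cv2.imwrite('pics/s11z.png',np.hstack([cv2.resize(i[155:240,165:260],None,fx=4,fy=4,interpolation=cv2.INTER_CUBIC) for i in(s0,im3[:,:,::-1])]))
```

```text
20.35 [ 448.5 -325.2  306.4] [-3.1376 -0.0065 -1.281 ] [-0.11  0.18 -0.43] 50.0 [-0.73   0.091  1.359 -0.     1.684  0.551]
20.4 [ 448.  -324.7  303.9] [-3.140e+00 -2.800e-03 -1.281e+00] [0.22 0.62 1.03] 49.8 [-0.73   0.093  1.362 -0.     1.683  0.551]
```

View pics/s11z.png

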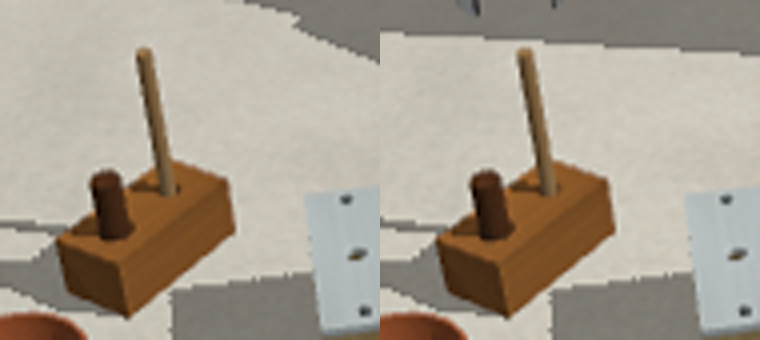

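View pics/w11.png

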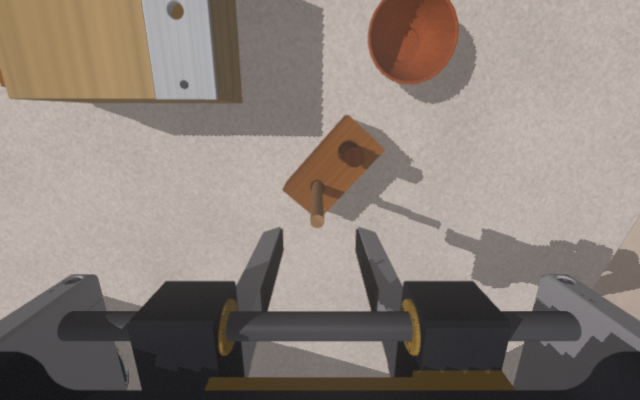

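Dowel is back in its hole, same as in the first picture. Now the handle.

Call:
{"op": "jog_arm", "data": {
  "moves": [
    [0,0,0,4,25,0,40],
    [0,0,0,8,51,0,40],
    [0,0,0,8,51,0,40],
    [0,0,0,8,51,0,40],
    [0,0,0,8,51,0,40],
    [0,0,0,8,51,0,40],
    [0,0,0,8,51,0,40],
    [0,0,0,8,50,0,40],
    [0,0,0,3,20,0,40],
    [0,0,0,0,0,0,40],
    [0,0,0,0,0,0,40]
  ]
}}

```text
time: 21.82
tool_pos: [0.5103, 0.0758, 0.3013]
ee_rot: [3.139, -0.0, -1.282]
wrist_force: [0.0, 0.0, 0.4]
width: 0.0397
```

Run:
```python
from h import *
o,c,im=cap("wrist","w12.png")
print(proj(c,(.5109,.0762,.075)))
```

```text
21.82 [510.3  75.8 301.3] [ 3.1391e+00 -1.0000e-04 -1.2816e+00] [0.01 0.02 0.38] 39.7 [ 3.800e-02  1.300e-02  1.451e+00 -1.000e-03  1.680e+00  1.319e+00]
[319.35868578 189.56464944]
```

View pics/w12.png

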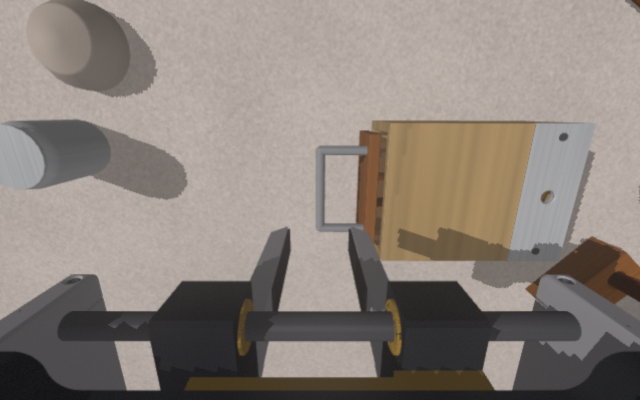

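Call:
{"op": "jog_arm", "data": {
  "moves": [
    [0,0,0,0,0,-25,40],
    [0,0,0,0,0,-40,40],
    [0,0,0,0,0,-40,40],
    [0,0,0,0,0,-28,40],
    [0,0,0,0,0,-15,40],
    [0,0,0,0,0,0,40],
    [0,0,0,0,0,0,20],
    [0,0,0,0,0,0,5],
    [0,0,0,0,0,0,5],
    [0,0,0,0,0,0,5]
  ]
}}

```text
time: 23.12
tool_pos: [0.5112, 0.0765, 0.1555]
ee_rot: [-3.14, -0.001, -1.281]
wrist_force: [0.2, -0.3, 2.3]
width: 0.0092
```

Run:
```python
from h import *
o,c,im=cap("wrist","w13.png")
```

```text
23.12 [511.2  76.5 155.5] [-3.1399e+00 -9.0000e-04 -1.2809e+00] [ 0.18 -0.31  2.31] 9.2 [ 0.039  0.09   1.665 -0.     1.384  1.32 ]
```

View pics/w13.png

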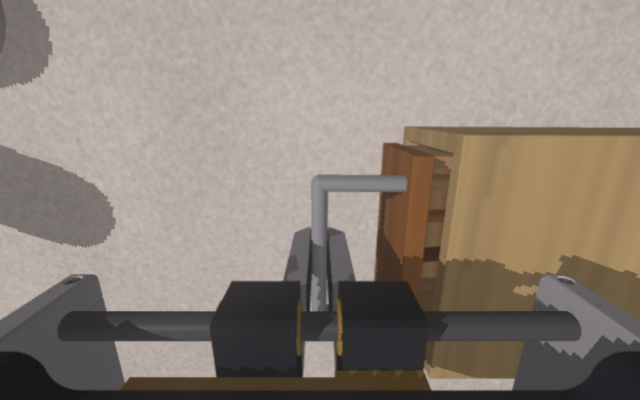

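Call:
{"op": "jog_arm", "data": {
  "moves": [
    [0,0,0,-1.1,3.8,0,5],
    [0,0,0,-2.3,7.7,0,5],
    [0,0,0,-2.9,9.6,0,5],
    [0,0,0,-2.9,9.6,0,5],
    [0,0,0,-2.9,9.6,0,5],
    [0,0,0,-2.9,9.6,0,5],
    [0,0,0,-2.9,9.6,0,5],
    [0,0,0,-2.3,7.7,0,5],
    [0,0,0,-1.1,3.8,0,5],
    [0,0,0,0,0,0,5],
    [0,0,0,0,0,0,5]
  ]
}}

```text
time: 24.55
tool_pos: [0.4897, 0.1489, 0.1554]
ee_rot: [-3.139, 0.001, -1.28]
wrist_force: [1.2, 0.9, 5.0]
width: 0.009
```

```bash
python3 f.py
```

```text
24.55 [489.75 148.92 155.44] [-3.1390e+00  1.4000e-03 -1.2802e+00] [1.25 0.88 4.98] [ 0.237 -0.057  0.033] 0.008985730791676876
```

Call:
{"op": "jog_arm", "data": {
  "moves": [
    [0,0,0,-0.6,1.9,0,5],
    [0,0,0,-0.6,1.9,0,5],
    [0,0,0,0,0,0,5]
  ]
}}

```text
time: 24.92
tool_pos: [0.4887, 0.1524, 0.1554]
ee_rot: [-3.139, 0.001, -1.28]
wrist_force: [1.3, 1.2, 4.8]
width: 0.0092
```

Call:
{"op": "jog_arm", "data": {
  "moves": [
    [0,0,0,-0.3,1,0,5],
    [0,0,0,-0.3,1,0,5],
    [0,0,0,0,0,0,5]
  ]
}}

```text
time: 25.3
tool_pos: [0.4882, 0.1541, 0.1554]
ee_rot: [-3.139, -0.0, -1.281]
wrist_force: [1.4, 0.1, 5.6]
width: 0.0088
```

Call:
{"op": "jog_arm", "data": {
  "moves": [
    [0,0,0,-0.3,1,0,5],
    [0,0,0,0,0,0,5]
  ]
}}

```text
time: 25.55
tool_pos: [0.4882, 0.1542, 0.1555]
ee_rot: [-3.139, -0.002, -1.281]
wrist_force: [3.0, -2.7, 5.8]
width: 0.0088
```

Call:
{"op": "jog_arm", "data": {
  "moves": [
    [0,0,0,-0.3,1,0,5],
    [0,0,0,0,0,0,5]
  ]
}}

```text
time: 25.8
tool_pos: [0.4881, 0.1544, 0.1555]
ee_rot: [-3.139, -0.004, -1.281]
wrist_force: [4.1, -6.0, 4.4]
width: 0.0092
```

Call:
{"op": "jog_arm", "data": {
  "moves": [
    [0,0,0,0.3,-1,0,5],
    [0,0,0,0,0,0,5],
    [0,0,0,0,0,0,14],
    [0,0,0,0,0,0,25],
    [0,0,0,0,0,0,34],
    [0,0,0,0,0,0,34],
    [0,0,0,0,0,15,34],
    [0,0,0,0,0,35,34],
    [0,0,0,0,0,40,34],
    [0,0,0,0,0,40,34],
    [0,0,0,0,0,20,34],
    [0,0,0,0,0,0,34]
  ]
}}

```text
time: 27.3
tool_pos: [0.488, 0.1545, 0.3079]
ee_rot: [-3.136, -0.001, -1.281]
wrist_force: [0.1, -0.6, 0.1]
width: 0.0338
```

```bash
python3 dr.py 14
python3 - <<'E'
from h import *
o,c,im=cap("top","t14.png")
E
```

```text
27.3 [488.  154.5 307.9] [-3.1355e+00 -6.0000e-04 -1.2810e+00] [ 0.11 -0.62  0.1 ] 33.8 [ 0.196 -0.002  1.453 -0.     1.684  1.477]
27.35 [487.5 154.4 305.8] [-3.1392e+00 -3.0000e-04 -1.2810e+00] [ 1.24  0.09 -0.52] 33.8 [ 1.960e-01 -1.000e-03  1.456e+00 -0.000e+00  1.684e+00  1.477e+00]
0 wrist [405.5 190.7] scene [330.1 205.5] [338.2 224.7]
0.018 wrist [390.  190.7] scene [336.2 204.7] [344.7 223.8]
0.1 wrist [319.  190.8] scene [363.3 201.2] [373.4 219.8]
27.4 [487.1 154.3 304.4] [ 3.1413 -0.     -1.281 ] [ 0.3   0.35 -0.86] 34.1 [ 0.196 -0.     1.458 -0.     1.684  1.477]
```

View pics/s14.png

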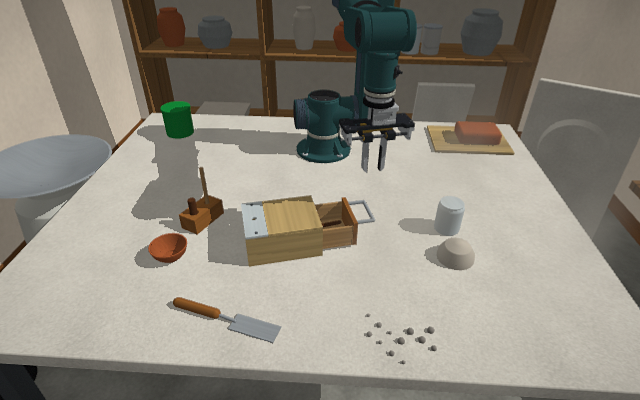

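View pics/w14.png

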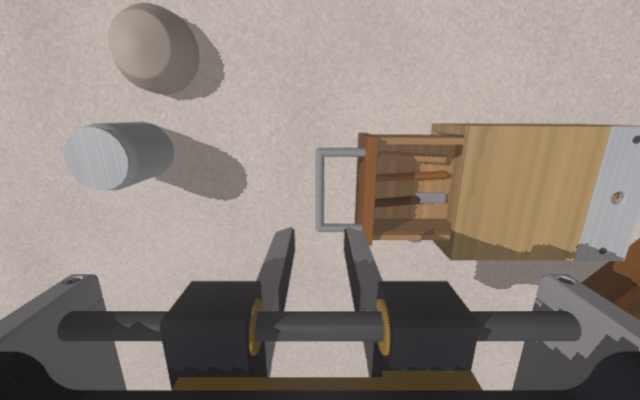

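The drawer bar now sits at wrist column 320; 319 is expected at 0.10 m. The dowel stands in its block, and the bowl, tin, mould and stick haven't moved. Handing in.

```bash
python3 -c "
from bench import *
print(close_job())"
```

```text
the job is handed in; nothing more can be done
None
```

The job is done and handed in at about 27.4 s of the 72 s allowed.

- **Catch:** I took the dowel from its stand and lowered it through the deck hole without touching the rim, as far as the wrist force showed. I pressed the catch with about 4–6 N over roughly 7–8 mm and held it about 2 s, until the drawer had sprung out to about 18 mm.
- **Dowel:** I put the dowel back in its own hole. The height of the gripper at release matched the height when I gripped it to within about 0.2 mm. The scene picture matched the one from the start. No clear floor contact force showed before I let go.
- **Drawer:** I pulled it out by the bar until it stopped. The bar moved about 81 mm more, then stayed put while the force rose to about 7 N.

The last pictures put the bar within about 1 pixel of where it should be at 0.10 m. The dowel is upright, the stick, bowl, tin and mould look unmoved, and the gripper is clear of everything. None of the last checks failed or disagreed.

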